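# Stow the electrode and snap the storage tub shut

### The arm

A 6-joint arm with a two-finger parallel gripper is mounted at the origin on a cart in front of the work surface, level with it; the furniture and walls round the work are solid. World frame = base frame: x ahead of the robot, y to its left, z up, the work surface at z = 0. Lengths are in m, angles in rad, forces in N, time in s.
With the tool pointing down it reaches from about 0.425 to 0.95 m from the base axis. Payload 3.5 kg.
Tool frame: the origin (TCP) lies midway between the tips of the shut fingers; the grasp point (between the pads) lies 19 mm behind it; z points along the fingers, y is the line along which they close (so a half turn about z gives the same grasp; the last joint's range is limited). The gripper opens to 85 mm and grips with 20 to 120 N. Pads are 22 mm wide; open, the fingers measure 114 mm over their backs; the gripper's body (76 mm by 85 mm) begins 54 mm behind the grasp point. The pads swing forward as they close: fully open they stand 13 mm farther back than shut.
Start: joints at [-1.275, 0.286, 1.577, -0, 1.279, -0.15], TCP at [0.291, -0.609, 0.231] pointing down, gripper open.
Joint ranges: [-2.77, 2.77], [-0.9, 2.22], [0.21, 2.48], [-1.53, 4.67], [0.24, 2.81], [-2.84, 2.84]. Speed limits (rad/s): [2.79, 2.79, 3.14, 3.14, 3.14, 3.14].

### API

Orientations are given as a rotation vector (axis times angle).
In Python, from plant import bot gives the robot as it stands.
- The arm moves only by the shell command python3 -m inch 'ROWS' [OPENING]. ROWS is JSON, one flat list of numbers, 4 for each row, row after row: the shift along the tool's x, y, z in m, then the turn about the tool's z in degrees. In form: [dx, dy, dz, turn, dx, dy, dz, turn, ...]. A call has 1 to 8 rows; each row is the pose to reach, as a shift and turn from the pose commanded when the call began, along the tool's axes at that moment; what a row does not reach only later rows make up. A row lasts 1/12 s, in which the tool goes at most 41.7 mm and 7.16 degrees, less where a joint would pass 70% of its speed; a pose out of reach is approached as far as the arm can. A call with a gripper value outside its range is refused whole. OPENING is the finger opening in m, from 0 to 0.0854, set as the call begins (- or left out, the last holds). The fingers move at their own pace and stop on an object; the grip force is fixed at half the most. Time passes only in rows, so rows that repeat a pose let the fingers close. It gives the time, the measured TCP pose, the force, the opening and the grip force at its end, in the units of the state.
- bot.observe(): the state, without advancing time (a new reading comes with each control period).
- bot.read_camera(name): name is "scene" or "top" or "wrist"; returns the picture (480x640x3 uint8, red, green, blue); there is no depth.
- bot.camera_model(name): a dict with "mtx" (3x3 intrinsics, pixels), "R" (3x3) and "t" (3): a world point X has camera coordinates R X + t. Camera axes: x right, y down, z forward; pixel columns grow to the right and rows downward; lengths in m; the calibration is good to about 2 mm. A picture is of the moment at which its call begins: read the wrist's pose just before it. camera_model takes no time and is no camera call; for the wrist camera it gives the pose at the moment of the call.
- bot.close_job(): hands the job in; it is judged then, once.
The state is a dict: "time": time; "joints": joint angles; "joint_vel": joint speeds; "joint_torque": joint torques, N m; "tcp_pos": TCP position; "tcp_rot": TCP orientation; "ft_force": force on the tool from outside, world axes, zero at the start; "moment": the same for the moment, N m; "finger_gap": opening from 0.0 (shut) to 1.0 (fully open); "grasp_force": force on a finger pad.
Only numpy, scipy, OpenCV 4.12 (cv2) and the standard library are available. Lean on these libraries where they do the work, as an engineer would, in place of code of your own. Each camera call takes 0.05 s, during which the arm holds its last target. There are 200 camera calls.

### The job

Put the widest of the three electrode heads away: stand it upright on the floor of the open storage tub and leave the two smaller heads where they are. Then take the grey lid that leans against the wipes box, lower it onto the tub, and press it down until both steel clips have snapped over its edge and it sits level and fully home on the rim.

Things in the scene. Friction and masses are not known exactly. Their poses are not given: they have to be found in the camera images.
- tub: Open rectangular pale plastic storage tub, fixed to the worktop. Inside 128 x 104 mm, walls 4 mm, inner floor 5 mm and rim 68 mm above the worktop, turned-out rim 150 x 122 mm. Origin: centre of its underside; x along its length, y across, z up. It is the same either way round.
- tub_mouth (a point): Centre of the tub's mouth, at rim height (68 mm above the tub's origin).
- clip_a (a joint): Bent spring-steel clip, 34 mm wide, outside the tub's short wall at its +x end, 80 mm from the middle. Value in rad: 0 = sprung in, grows as it is pushed outward. Its nose, 73 to 75 mm above the worktop, reaches 3 mm over the edge of a seated lid; above it the clip flares outward up to 87 mm. The lid pushes it out on the way down (5 to 7 N a clip), then it springs back over the lid.
- clip_b (a joint): The same clip at the tub's -x end.
- lid: Loose grey lid 152 x 124 x 4 mm, 0.14 kg, at first leaning about 37 degrees from level, top toward the robot. Origin: centre of its rim's underside (68 mm above the tub's origin when seated); x along its length (up the slope), y across, z out of its top. Below: tapered rib, 13 mm deep. On top: bridge handle along x, 92 long, 14 wide, 20 to 38 mm above origin. Same either way round.
- lid_end_a (a point): Point on the underside of the lid's rim near its +x end, 70 mm from the origin.
- lid_end_b (a point): The same near its -x end.
- electrode_wide: The widest electrode head: pale disc 65 mm across and 12 mm thick with an upright stem 16 mm thick up to 46 mm; loose, 0.08 kg. Origin: centre of its underside, z up along the stem.
- electrode_mid: A middle-sized electrode head, black disc 55 mm across, stem 16 mm thick up to 46 mm; a bystander. Origin: centre of its underside.
- electrode_small: The smallest electrode head, disc 45 mm across, stem 16 mm thick up to 46 mm; a bystander. Origin: centre of its underside.
- wipes_box: Box of wipes on which the lid leans, 106 x 69 mm and 87 mm high (flat cap up to 92 mm), fixed. Origin: centre of its underside; its -x face carries the lid.

How it is judged:
By the outcome, as a careful person would: the job done as asked, in the order asked, and still so for the second after the job is handed in, with the robot touching nothing.
It also fails if it takes over 48 s, if anything falls off the work surface, if the arm or the gripper's body presses on something with over 40 N, if the wrist force passes 120 N, or if a joint passes its speed limit or range.

## Working session

There is one attempt and no reset: what is moved stays moved. The work goes in short steps, Python scripts to look and compute and a shell command to move; the robot and the scene stay as the last step left them, time stands still between calls to the robot, and variables do not carry over. Pictures are saved under pics/ and viewed, at most 10 in all, crops included, and the job is handed in when it is done.

```bash
ls; mkdir -p pics
python3 - <<'E'
from plant import bot
import cv2,numpy as np
s=bot.observe();print({k:np.round(v,3).tolist() for k,v in s.items()})
for n in("scene","top"):
    im=bot.read_camera(n);cv2.imwrite(f"pics/{n}0.png",im[...,::-1]);m=bot.camera_model(n)
    print(n,np.round(m["mtx"],1).tolist(),np.round(m["R"],3).tolist(),np.round(m["t"],3).tolist())
E
```

```text
pics
{'time': 0.0, 'joints': [-1.275, 0.287, 1.578, -0.0, 1.279, -0.15], 'joint_vel': [-0.0, 0.0, -0.002, 0.002, -0.0, -0.001], 'joint_torque': [-0.001, -40.599, -29.262, -0.0, 0.006, 0.0], 'tcp_pos': [0.291, -0.608, 0.23], 'tcp_rot': [-3.062, -0.694, 0.0], 'ft_force': [0.358, 1.136, -0.959], 'moment': [-0.011, -0.007, -0.025], 'grasp_force': 0.0, 'finger_gap': 1.001}
scene [[545.6, 0.0, 316.0], [0.0, 545.6, 233.9], [0.0, 0.0, 1.0]] [[-0.74, -0.673, -0.008], [-0.298, 0.339, -0.892], [0.603, -0.658, -0.451]] [0.453, 0.218, 0.652]
top [[542.8, 0.0, 317.9], [0.0, 542.8, 243.3], [0.0, 0.0, 1.0]] [[-0.001, -1.0, 0.009], [-0.998, 0.0, -0.07], [0.07, -0.009, -0.998]] [0.1, 0.569, 1.035]
```

View pics/top0.png

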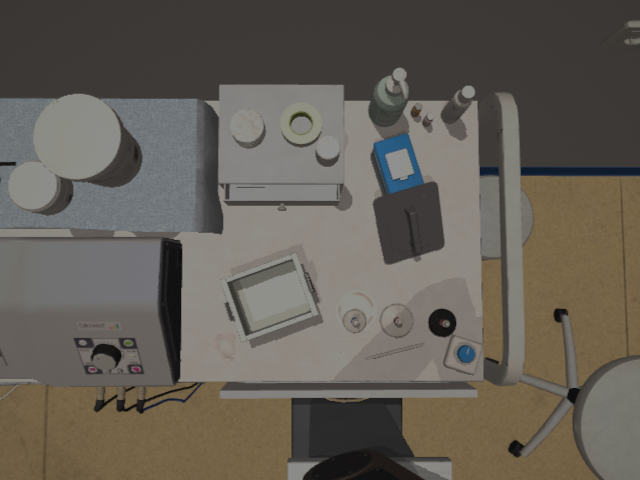

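View pics/scene0.png

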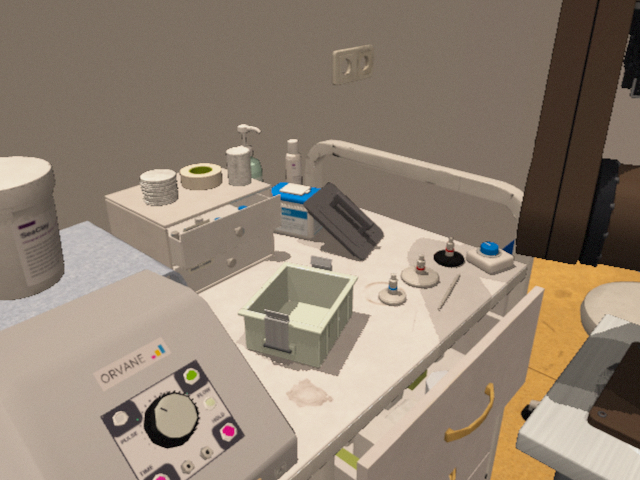

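The top view shows the tub at about (271,297) with clips at (309,285) and (229,311). The heads are small (355,320), wide (397,321) and black (442,323), and the lid is at (410,222) in front of the wipes box at (400,165). I'll zoom in for precise pixels.

Run:
```python
import cv2
a=cv2.imread("pics/top0.png")[110:350,215:475];cv2.imwrite("pics/t1.png",cv2.resize(a,(780,720)[:2] and (650,600),interpolation=cv2.INTER_CUBIC))
b=cv2.imread("pics/scene0.png")[170:370,235:475];cv2.imwrite("pics/s1.png",cv2.resize(b,(720,600),interpolation=cv2.INTER_CUBIC))
```

```text
(no output)
```

View pics/t1.png

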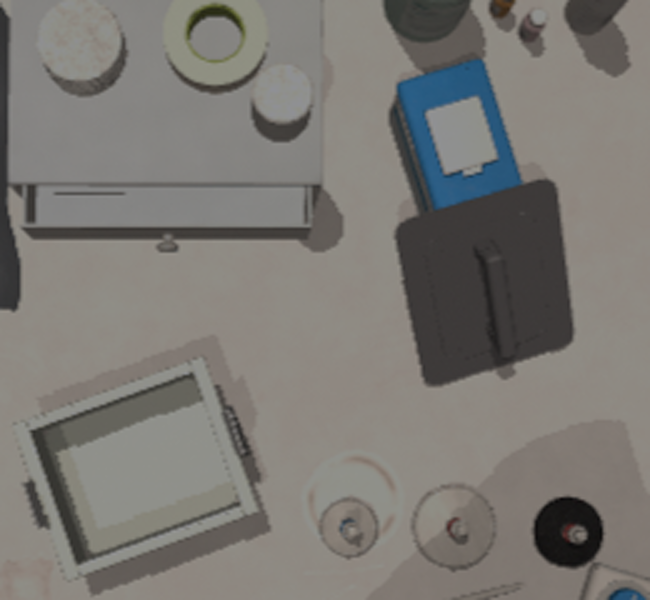

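View pics/s1.png

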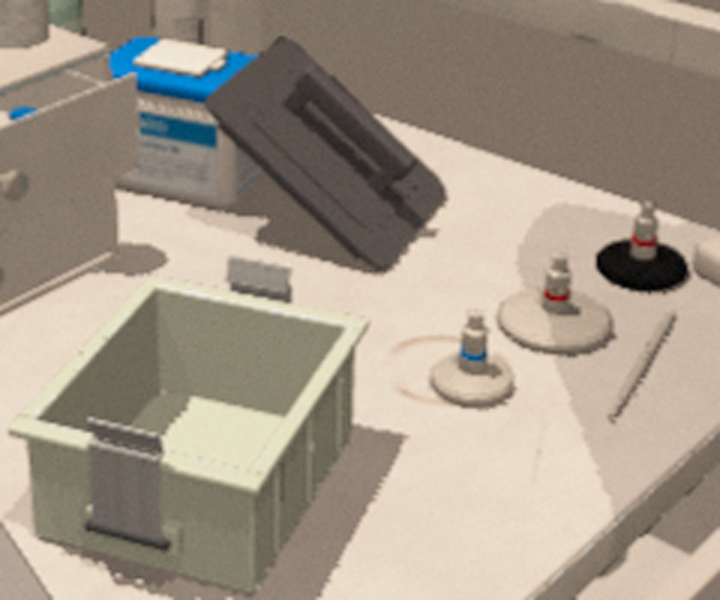

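```bash
cat > h.py <<'E'
import numpy as np
from plant import bot
def ray(n,u,v,m=None):
    m=m or bot.camera_model(n);R,t=m["R"],m["t"]
    d=np.asarray(R).T@np.linalg.solve(m["mtx"],[u,v,1.]);return -np.asarray(R).T@t,d
def onz(n,u,v,z,m=None):
    c,d=ray(n,u,v,m);return c+d*(z-c[2])/d[2]
def tri(*obs):
    A=np.zeros((3,3));b=np.zeros(3)
    for o in obs:
        c,d=ray(*o);d=d/np.linalg.norm(d);P=np.eye(3)-np.outer(d,d);A+=P;b+=P@c
    X=np.linalg.solve(A,b)
    return X,[round(float(np.linalg.norm(np.cross(X-ray(*o)[0],ray(*o)[1]/np.linalg.norm(ray(*o)[1]))))*1e3,1) for o in obs]
E
python3 - <<'E'
from h import *
np.set_printoptions(precision=4,suppress=True)
T=lambda x,y:("top",215+x/2.5,110+y/2.5)
S=lambda x,y:("scene",235+x/3,170+y/3)
c=np.array([onz(*T(*p),.068) for p in[(14,424),(204,358),(262,513),(73,578)]])
print("tub",c,c.mean(0),[np.linalg.norm(c[i]-c[i-1]) for i in range(4)])
e=c[1]-c[0]+c[2]-c[3];print("yaw",np.degrees(np.arctan2(e[1],e[0])))
for n,p,q in(("wide",(454,526),(555,320)),("mid",(568,531),(642,265)),("small",(349,527),(472,379))):
    print(n,onz(*T(*p),.012),onz(*S(*q),.010))
print("widetop",onz(*T(457,530),.046),tri(T(457,530),S(559,262)))
print("lid hi L",tri(T(399,228),S(210,97)),"hi R",tri(T(556,183),S(285,38)))
print("lo L",tri(T(431,386),S(382,270)),onz(*T(431,386),.005),"lo R",tri(T(574,347),S(443,196)))
print("h up",tri(T(488,243),S(297,84)),"h lo",tri(T(507,360),S(400,188)))
for p,z in(((397,80),.087),((484,62),.087),((521,186),.087)):print("box",onz(*T(*p),z))
print("box side",onz(*S(225,205),0))
E
```

```text
tub [[0.4986 0.2798 0.068 ]
 [0.5473 0.14   0.068 ]
 [0.4333 0.0971 0.068 ]
 [0.3862 0.2354 0.068 ]] [0.4664 0.1881 0.068 ] [np.float64(0.12084990110411019), np.float64(0.1480620866087907), np.float64(0.12179229771588751), np.float64(0.14604840573654038)]
yaw -71.01256397841904
wide [ 0.4196 -0.0526  0.012 ] [ 0.4117 -0.0406  0.01  ]
mid [ 0.4156 -0.1412  0.012 ] [ 0.4073 -0.1287  0.01  ]
small [0.4189 0.029  0.012 ] [0.4118 0.0398 0.01  ]
widetop [ 0.419  -0.0496  0.046 ] (array([ 0.4185, -0.0505,  0.0407]), [0.2, 0.2])
lid hi L (array([ 0.6406, -0.0023,  0.0937]), [0.1, 0.1]) hi R (array([ 0.6764, -0.1167,  0.089 ]), [2.4, 2.4])
lo L (array([ 0.5297, -0.0366, -0.0002]), [1.4, 1.4]) [ 0.5284 -0.0367  0.005 ] lo R (array([ 0.5629, -0.1496, -0.0038]), [4.0, 4.0])
h up (array([ 0.6301, -0.0696,  0.0836]), [1.2, 1.2]) h lo (array([ 0.552 , -0.0888,  0.0288]), [5.5, 5.5])
box [ 0.7516 -0.0025  0.087 ]
box [ 0.7652 -0.067   0.087 ]
box [ 0.6727 -0.093   0.087 ]
box side [ 0.6606 -0.0354  0.    ]
```

```bash
cat >> h.py <<'E'
from scipy.spatial.transform import Rotation as Ro
def go(p,xang=None):
    s=bot.observe();R=Ro.from_rotvec(s["tcp_rot"]).as_matrix()
    a=np.degrees(np.arctan2(R[1,0],R[0,0]));d=R.T@(np.array(p)-s["tcp_pos"])
    print("shift",np.round(d,4),"turn",None if xang is None else round((a-xang+90)%180-90,1),"xang",round(a,1),"rows",round(np.linalg.norm(d)/.0417,1))
E
python3 - <<'E'
from h import *
print("rail",tri(("top",505,378),("scene",517,203)),tri(("top",505,100),("scene",313,150)))
go([.4187,-.051,.23],-7);go([.4187,-.051,.019],-7)
E
```

```text
rail (array([ 0.33211564, -0.22288532,  0.11010614]), [6.6, 6.6]) (array([ 0.83327266, -0.24145072,  0.09294317]), [5.4, 5.4])
shift [ 0.3557 -0.4478  0.0011] turn 32.5 xang 25.5 rows 13.7
shift [ 0.3556 -0.4474  0.2121] turn 32.5 xang 25.5 rows 14.6
```

```bash
python3 -m inch '[0.025,-0.0315,0,4,0.05,-0.063,0,8,0.075,-0.0945,0,12,0.1,-0.126,0,16,0.125,-0.1575,0,20,0.15,-0.189,0,24,0.175,-0.2205,0,28,0.2,-0.252,0,32.5]' 0.04; python3 -c "
from h import *
go([.4187,-.051,.1],-7)"
```

```text
time: 0.77
tcp_pos: [0.3627, -0.2933, 0.2308]
tcp_rot: [-3.135, 0.197, 0.001]
ft_force: [1.2, 0.3, 0.1]
finger_gap: 0.466
grasp_force: 0.0
shift [ 0.0253 -0.2473  0.1309] turn -0.2 xang -7.2 rows 6.7
```

```bash
python3 -m inch '[0.004,-0.04,0,0,0.008,-0.08,0,0,0.012,-0.12,0,0,0.016,-0.16,0.01,0,0.02,-0.195,0.03,0,0.023,-0.225,0.06,0,0.025,-0.247,0.09,0,0.025,-0.247,0.09,0]'
python3 - <<'E'
from h import *
import cv2
go([.4187,-.051,.1],-7);m=bot.camera_model("wrist");im=bot.read_camera("wrist");cv2.imwrite("pics/w1.png",im[...,::-1])
for p in([.4187,-.051,.046],[.4187,-.051,.012]):
    c=m["R"]@np.array(p)+m["t"];c=m["mtx"]@c;print(c[:2]/c[2])
E
```

```text
time: 1.43
tcp_pos: [0.4132, -0.0483, 0.1348]
tcp_rot: [-3.131, 0.183, 0.019]
ft_force: [-1.2, 0.5, 0.0]
finger_gap: 0.469
grasp_force: 0.0
shift [0.0062 0.0022 0.0347] turn 0.3 xang -6.7 rows 0.8
[319.92586509 238.8866074 ]
[319.79967685 225.08787129]
```

View pics/w1.png

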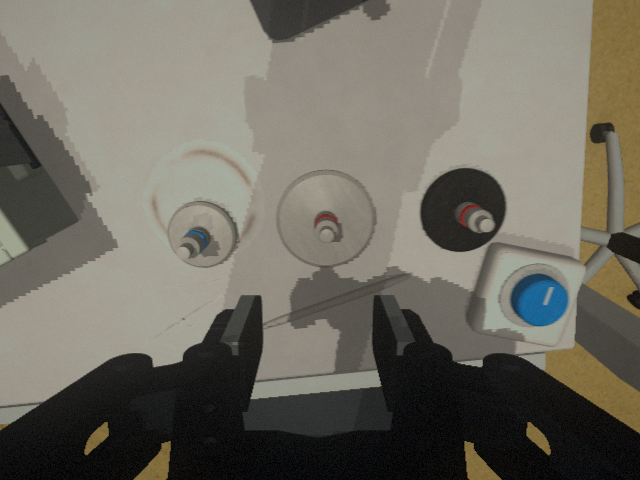

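The wrist view shows the wide disc centred at (326,218) and its stem top at (327,234), close to the prediction.

Run:
```python
from h import *
print(onz("wrist",326,218,.012),onz("wrist",327,234,.046),bot.observe()["tcp_pos"])
go([.4215,-.0525,.019],-7);go([.4215,-.0525,.135],-7)
```

```text
[ 0.42423046 -0.05791742  0.012     ] [ 0.42221664 -0.05763758  0.046     ] [ 0.41469486 -0.05043378  0.13746649]
shift [0.008  0.0015 0.1184] turn 0.3 xang -6.7 rows 2.8
shift [0.007  0.0013 0.0024] turn 0.3 xang -6.7 rows 0.2
```

```bash
python3 -m inch '[0.005,0.004,0.03,0,0.005,0.004,0.06,0,0.005,0.004,0.085,0,0.005,0.004,0.1,0,0.005,0.004,0.11,0,0.005,0.004,0.115,0,0.005,0.004,0.117,0,0.005,0.004,0.117,0]'; python3 -c "
from h import *
go([.4215,-.0545,.019],-7)"
```

```text
time: 2.15
tcp_pos: [0.4229, -0.0585, 0.0251]
tcp_rot: [3.135, -0.192, 0.002]
ft_force: [0.9, 0.7, 0.7]
finger_gap: 0.467
grasp_force: 0.0
shift [-0.0019 -0.0038  0.0061] turn 0.0 xang -7.0 rows 0.2
```

```bash
python3 -m inch '[0,-0.003,0.006,0,0,-0.003,0.006,0,0,-0.003,0.006,0]' && python3 -m inch '[0,0,0,0,0,0,0,0,0,0,0,0,0,0,0,0,0,0,0,0,0,0,0,0]' 0; python3 -c "
from h import *
go([.4664,.1881,.15])"
```

```text
time: 2.4
tcp_pos: [0.4227, -0.0548, 0.0187]
tcp_rot: [3.136, -0.19, 0.001]
ft_force: [0.4, -0.2, 0.1]
finger_gap: 0.466
grasp_force: 0.0
time: 2.9
tcp_pos: [0.4228, -0.0549, 0.0189]
tcp_rot: [-3.136, 0.191, -0.001]
ft_force: [-1.7, 1.7, 6.8]
finger_gap: 0.14
grasp_force: 58.9
shift [ 0.0139 -0.2465 -0.1311] turn None xang -7.0 rows 6.7
```

```bash
python3 -m inch '[0,0,-0.02,0,0,0,-0.05,0,0,0,-0.085,0,0,0,-0.115,0,0.002,-0.025,-0.13,0,0.004,-0.06,-0.132,0,0.006,-0.1,-0.132,0,0.008,-0.14,-0.132,0]' && python3 -m inch '[0.002,-0.035,0,0,0.004,-0.07,0,0,0.006,-0.095,0,0,0.006,-0.106,0,0,0.006,-0.106,0,0,0.006,-0.106,0,0]'
python3 - <<'E'
from h import *
import cv2
go([.4664,.1881,.15],-7)
im=np.hstack([bot.read_camera("top")[200:360,190:470],bot.read_camera("scene")[200:360,220:500]])
cv2.imwrite("pics/c2.png",cv2.resize(im[...,::-1],(784,224)))
E
```

```text
time: 3.57
tcp_pos: [0.4476, 0.0843, 0.1507]
tcp_rot: [3.135, -0.193, 0.003]
ft_force: [1.1, 0.3, -1.3]
finger_gap: 0.134
grasp_force: 58.9
time: 4.07
tcp_pos: [0.4656, 0.1874, 0.1496]
tcp_rot: [3.135, -0.189, -0.002]
ft_force: [0.2, -0.2, -0.9]
finger_gap: 0.139
grasp_force: 59.0
shift [ 0.0007 -0.0008 -0.0004] turn 0.1 xang -6.9 rows 0.0
```

View pics/c2.png

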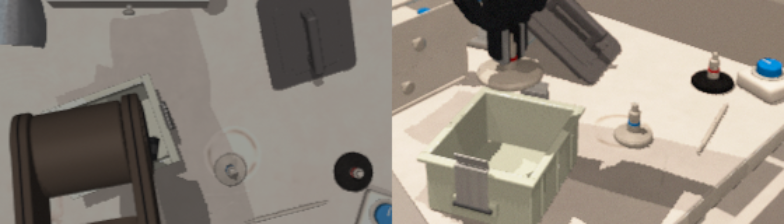

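The head hangs level over the tub, so I'll lower it.

```bash
python3 -m inch '[0,0.002,0.03,0,0,0.003,0.06,0,0,0.003,0.085,0,0,0.003,0.1,0,0,0.003,0.112,0,0,0.003,0.119,0,0,0.003,0.123,0,0,0.003,0.124,0]' && python3 -m inch '[0,0,0.001,0,0,0,0.002,0,0,0,0.002,0]'
```

```text
time: 4.83
tcp_pos: [0.4661, 0.1843, 0.0263]
tcp_rot: [3.136, -0.192, 0.0]
ft_force: [0.5, -0.2, -0.7]
finger_gap: 0.135
grasp_force: 59.0
time: 5.08
tcp_pos: [0.4664, 0.1848, 0.0251]
tcp_rot: [-3.135, 0.191, -0.002]
ft_force: [0.4, 0.2, -0.8]
finger_gap: 0.137
grasp_force: 59.0
```

```bash
python3 -m inch '[0,0,0.001,0,0,0,0.002,0,0,0,0.002,0]'; python3 -m inch '[0,0,0.001,0,0,0,0.001,0]'
```

```text
time: 5.33
tcp_pos: [0.4665, 0.1849, 0.0239]
tcp_rot: [-3.136, 0.19, -0.001]
ft_force: [-3.4, -0.2, 6.6]
finger_gap: 0.131
grasp_force: 59.9
time: 5.5
tcp_pos: [0.4665, 0.1849, 0.0238]
tcp_rot: [3.136, -0.19, -0.001]
ft_force: [-5.8, -1.7, 14.2]
finger_gap: 0.136
grasp_force: 60.6
```

```bash
python3 -m inch '[0,0,-0.002,0,0,0,-0.002,0,0,0,-0.002,0,0,0,-0.01,0,0,0,-0.04,0,0,0,-0.08,0,0,0,-0.12,0,0,0,-0.16,0]' 0.035; python3 -m inch '[0,0,-0.03,0,0,0,-0.055,0,0,0,-0.07,0,0,0,-0.07,0,0,0,-0.07,0,0,0,-0.07,0]'
python3 - <<'E'
from h import *
import cv2,json
s=bot.observe();m=bot.camera_model("wrist");im=bot.read_camera("wrist");cv2.imwrite("pics/w2.png",im[...,::-1])
json.dump({k:np.asarray(v).tolist() for k,v in m.items()},open("m2.json","w"));print(s["tcp_pos"],s["joint_vel"])
E
```

```text
time: 6.17
tcp_pos: [0.4651, 0.1846, 0.183]
tcp_rot: [3.136, -0.191, -0.001]
ft_force: [1.7, 0.2, -0.2]
finger_gap: 0.411
grasp_force: 0.0
time: 6.67
tcp_pos: [0.4649, 0.1845, 0.2497]
tcp_rot: [3.135, -0.191, -0.004]
ft_force: [-0.1, 0.3, -1.1]
finger_gap: 0.406
grasp_force: 0.0
[0.46489639 0.18451416 0.24966703] [-0.00169645  0.01591     0.01679391  0.00041706  0.00350873 -0.00072397]
```

View pics/w2.png

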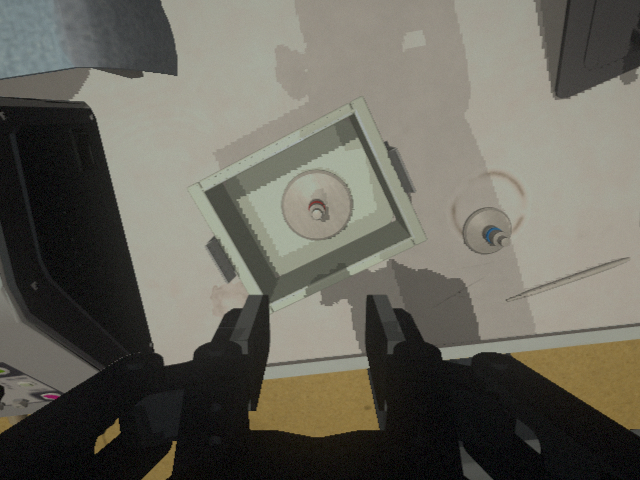

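The head stands upright mid-tub, with its stem top at (317,213). The rim corners are (189,187), (362,97), (426,240) and (272,312).

Run:
```python
from h import *
import json,cv2
m={k:np.array(v) for k,v in json.load(open("m2.json")).items()}
np.set_printoptions(precision=4,suppress=True)
g=cv2.cvtColor(cv2.imread("pics/w2.png"),cv2.COLOR_BGR2GRAY)
p0=np.array([(189,187),(362,97),(426,240),(272,312)],np.float32)
p=cv2.cornerSubPix(g,p0.reshape(-1,1,2).copy(),(4,4),(-1,-1),(3,30,.01)).reshape(-1,2);print(p)
for q in(p0,p):
    c=np.array([onz("",*a,.068,m) for a in q]);print(c.mean(0),[round(float(np.linalg.norm(c[i]-c[i-1])),4) for i in range(4)])
    e=c[1]-c[0]+c[2]-c[3];f=c[0]-c[3]+c[1]-c[2];print("yaw",np.degrees(np.arctan2(e[1],e[0])),np.degrees(np.arctan2(f[1],f[0]))-90)
print("stem",onz("",317,213,.051,m))
go([.565,-.08,.2],17)
```

```text
[[186.3715 188.4232]
 [361.5468  96.3202]
 [426.7364 238.6872]
 [272.     312.    ]]
[0.4687 0.1873 0.068 ] [0.1203, 0.1461, 0.12, 0.1384]
yaw -70.42053381471875 -68.5038934810224
[0.4689 0.1877 0.068 ] [0.1204, 0.1484, 0.1198, 0.1393]
yaw -70.15359381099368 -67.69084045175848
stem [0.4648 0.1836 0.051 ]
shift [0.1318 0.2503 0.0489] turn -24.0 xang -7.0 rows 6.9
```

```bash
python3 - <<'E'
from h import *
import json
m={k:np.array(v) for k,v in json.load(open("m2.json")).items()}
c=[onz("",*a,.068,m) for a in((187.5,187.8),(361.8,96.6),(426.4,239.4))]
e=c[1]-c[0];f=c[1]-c[2]
print((c[0]+c[2])/2,np.degrees(np.arctan2(e[1],e[0])),np.degrees(np.arctan2(f[1],f[0]))-90)
E
python3 -m inch '[0.019,0.036,0,-4,0.038,0.072,0,-8,0.057,0.108,0,-12,0.076,0.144,0,-16,0.095,0.18,0,-20,0.114,0.216,0,-24,0.12,0.24,0,-24,0.12,0.246,0,-24]'
python3 -m inch '[0,0,0,0,0,0,0,0]'
python3 - <<'E'
from h import *
import cv2,json
s=bot.observe();m=bot.camera_model("wrist");im=bot.read_camera("wrist");cv2.imwrite("pics/w3.png",im[...,::-1])
json.dump({k:np.asarray(v).tolist() for k,v in m.items()},open("m3.json","w"));print(s["tcp_pos"])
E
```

```text
[0.46805626 0.18954751 0.068     ] -70.2969455481049 -70.10820631407807
time: 7.38
tcp_pos: [0.5549, -0.0778, 0.2487]
tcp_rot: [-3.107, -0.459, 0.006]
ft_force: [0.1, -0.1, -0.4]
finger_gap: 0.411
grasp_force: 0.0
time: 7.55
tcp_pos: [0.5543, -0.0734, 0.2497]
tcp_rot: [-3.105, -0.464, 0.004]
ft_force: [-0.1, 0.9, -0.7]
finger_gap: 0.407
grasp_force: 0.0
[ 0.55427304 -0.07342413  0.24967736]
```

View pics/w3.png

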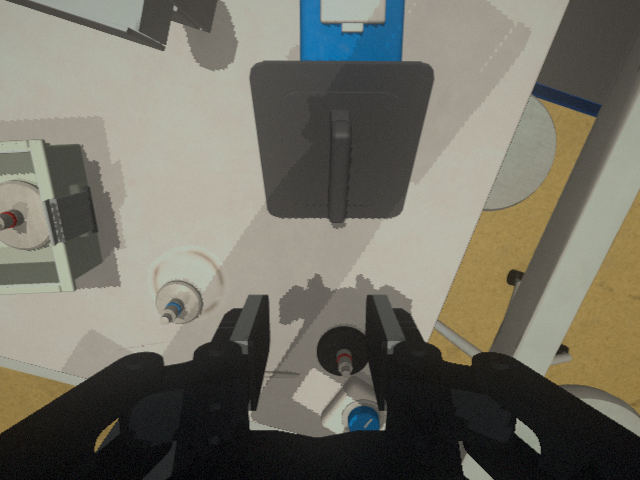

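The lid sits straight in the wrist view, with its handle running from (340,112) to (338,222) and its corners near (250,63), (433,63), (403,217) and (268,217).

Run:
```python
from h import *
import json
m={k:np.array(v) for k,v in json.load(open("m3.json")).items()}
np.set_printoptions(precision=4,suppress=True)
u=np.array([np.cos(np.radians(17)),np.sin(np.radians(17))]);v=np.array([-u[1],u[0]])
f=lambda X:(X,(X[:2]@u).round(4),(X[:2]@v).round(4))
for n,w,t,z in(("hup",(340.5,111),(486,241),.105),("hlo",(338,222),(507,362),.050),("hiL",(249,62),(397,228),.095),("hiR",(434,62),(557,180),.095),("loL",(267,218),(429,387),.004),("loR",(403,218),(577,348),.004)):
    print(n,f(onz("",*w,z,m)),f(onz("top",215+t[0]/2.5,110+t[1]/2.5,z)))
go([.58,-.08,.11],17)
```

```text
hup (array([ 0.6329, -0.0657,  0.105 ]), np.float64(0.586), np.float64(-0.2479)) (array([ 0.6295, -0.0636,  0.105 ]), np.float64(0.5834), np.float64(-0.2448))
hlo (array([ 0.5517, -0.0926,  0.05  ]), np.float64(0.5005), np.float64(-0.2499)) (array([ 0.5451, -0.0882,  0.05  ]), np.float64(0.4955), np.float64(-0.2437))
hiL (array([0.645 , 0.0003, 0.095 ]), np.float64(0.6169), np.float64(-0.1883)) (array([ 0.6404, -0.0007,  0.095 ]), np.float64(0.6122), np.float64(-0.1879))
hiR (array([ 0.6802, -0.115 ,  0.095 ]), np.float64(0.6169), np.float64(-0.3088)) (array([ 0.6757, -0.1177,  0.095 ]), np.float64(0.6118), np.float64(-0.3101))
loL (array([ 0.527, -0.033,  0.004]), np.float64(0.4943), np.float64(-0.1857)) (array([ 0.5277, -0.0353,  0.004 ]), np.float64(0.4943), np.float64(-0.188))
loR (array([ 0.5643, -0.1547,  0.004 ]), np.float64(0.4944), np.float64(-0.3129)) (array([ 0.5584, -0.1526,  0.004 ]), np.float64(0.4894), np.float64(-0.3092))
shift [0.0226 0.0146 0.1401] turn 0.1 xang 17.1 rows 3.4
```

```bash
python3 -m inch '[0.02,0.01,0.02,0,0.032,0.017,0.05,0,0.032,0.017,0.085,0,0.032,0.017,0.115,0,0.032,0.017,0.135,0,0.032,0.017,0.14,0,0.032,0.017,0.14,0,0.032,0.017,0.14,0]'
python3 - <<'E'
from h import *
import cv2
go([.590,-.08,.055],17)
im=np.hstack([bot.read_camera("wrist")[::2,::2],bot.read_camera("scene")[110:350,230:550]])
cv2.imwrite("pics/w4.png",im[...,::-1])
E
```

```text
time: 8.27
tcp_pos: [0.5913, -0.08, 0.1125]
tcp_rot: [3.106, 0.468, 0.002]
ft_force: [-0.1, 0.3, 0.8]
finger_gap: 0.407
grasp_force: 0.0
shift [-0.0013 -0.0004  0.0575] turn 0.1 xang 17.1 rows 1.4
```

View pics/w4.png

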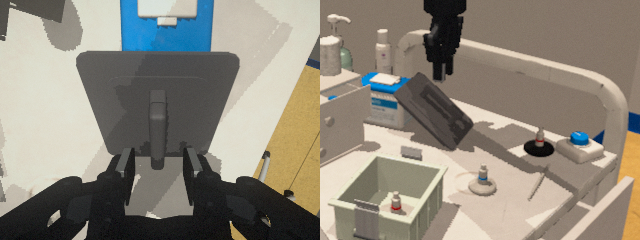

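The handle lies centred between the fingers, so I'll go down and grip.

```bash
python3 -m inch '[-0.001,0,0.02,0,-0.001,0,0.038,0,-0.001,0,0.048,0,-0.001,0,0.054,0,-0.001,0,0.056,0,-0.001,0,0.056,0]' && python3 -m inch '[0,0,0,0,0,0,0,0,0,0,0,0,0,0,0,0,0,0,0,0]' 0
```

```text
time: 8.87
tcp_pos: [0.5901, -0.0813, 0.0558]
tcp_rot: [3.107, 0.465, 0.001]
ft_force: [0.0, -0.0, 0.3]
finger_gap: 0.405
grasp_force: 0.0
time: 9.28
tcp_pos: [0.5904, -0.0815, 0.0565]
tcp_rot: [3.106, 0.465, 0.002]
ft_force: [-0.6, 0.6, 4.4]
finger_gap: 0.156
grasp_force: 61.1
```

```bash
python3 -m inch '[0,0,-0.02,0,0,0,-0.05,0,-0.005,-0.01,-0.065,0,-0.01,-0.035,-0.065,0,-0.017,-0.065,-0.065,0,-0.017,-0.08,-0.065,0,-0.017,-0.08,-0.065,0]'
python3 - <<'E'
from h import *
import cv2
im=np.hstack([bot.read_camera("wrist")[::2,::2],bot.read_camera("scene")[110:350,230:550]])
cv2.imwrite("pics/w5.png",im[...,::-1])
E
```

```text
time: 9.87
tcp_pos: [0.5481, -0.0071, 0.1193]
tcp_rot: [-3.105, -0.47, 0.003]
ft_force: [-0.1, 0.1, -2.6]
finger_gap: 0.15
grasp_force: 60.5
```

View pics/w5.png

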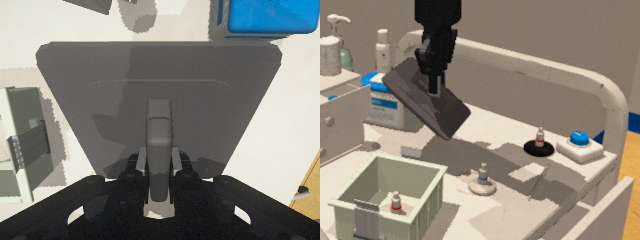

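The lid is held but still tilted. I'll level it by pressing its low edge on the free worktop.

```bash
python3 -m inch '[0.005,0,0.02,0,0.008,0,0.04,0,0.008,0,0.052,0,0.008,0,0.058,0,0.008,0,0.062,0,0.008,0,0.066,0,0.008,0,0.07,0,0.008,0,0.07,0]';python3 -m inch '[0,0,0.004,0,0,0,0.008,0,0,0,0.012,0]'
```

```text
time: 10.63
tcp_pos: [0.5607, -0.0071, 0.0548]
tcp_rot: [-3.107, -0.464, -0.008]
ft_force: [-2.2, 4.7, 12.5]
finger_gap: 0.152
grasp_force: 62.6
time: 10.88
tcp_pos: [0.5636, -0.0064, 0.0527]
tcp_rot: [-3.105, -0.462, -0.009]
ft_force: [-29.1, 11.1, 79.1]
finger_gap: 0.155
grasp_force: 73.3
```

```bash
python3 -m inch '[0,0,-0.004,0,0,0,-0.01,0,0,0,-0.013,0,0,0,-0.013,0]'; python3 -m inch '[0,0,0,0]'
```

```text
time: 11.22
tcp_pos: [0.5596, -0.0079, 0.0534]
tcp_rot: [3.105, 0.465, 0.008]
ft_force: [1.3, 0.2, 7.9]
finger_gap: 0.15
grasp_force: 62.9
time: 11.3
tcp_pos: [0.5597, -0.008, 0.0533]
tcp_rot: [3.106, 0.464, 0.007]
ft_force: [0.5, 0.7, 8.3]
finger_gap: 0.148
grasp_force: 62.9
```

```bash
python3 -m inch '[0,0,-0.001,0,0,0,-0.001,0,0,0,-0.001,0,0,0,-0.001,0,0,0,-0.001,0,0,0,-0.001,0]' 0.018
python3 - <<'E'
from h import *
import cv2
m=bot.camera_model("wrist");im=bot.read_camera("wrist");t=bot.read_camera("top");cv2.imwrite("pics/w6.png",im[...,::-1]);cv2.imwrite("pics/t6.png",t[...,::-1])
# dark lid edge: print grey columns profile
g=cv2.cvtColor(im,cv2.COLOR_RGB2GRAY)
for r in range(0,300,20):
    x=np.where(g[r]<75)[0];print(r,(x.min(),x.max(),len(x)) if len(x) else None,g[r,[60,160,220,320,420,480,580]])
E
```

```text
time: 11.8
tcp_pos: [0.5573, -0.0073, 0.0517]
tcp_rot: [-3.107, -0.465, 0.002]
ft_force: [-0.3, 0.2, -0.8]
finger_gap: 0.213
grasp_force: 0.0
0 (np.int64(480), np.int64(543), 39) [206 211 138 216 192  55  89]
20 (np.int64(478), np.int64(539), 37) [209 211 140 215 191  55  90]
40 (np.int64(476), np.int64(538), 26) [213 217 146 217 196  54  87]
60 (np.int64(525), np.int64(639), 115) [217 216 128 193 197  86  50]
80 None [216 219 131 117 200  88  85]
100 (np.int64(455), np.int64(489), 35) [216 222 131 116 109  61 113]
120 (np.int64(454), np.int64(505), 52) [214 220 128 110 107  63 118]
140 (np.int64(461), np.int64(502), 42) [217 220 129 109 106  66 122]
160 (np.int64(328), np.int64(367), 7) [218 221 127 105 104 102 214]
180 (np.int64(324), np.int64(366), 6) [216 220 125 105 103  99 216]
200 (np.int64(321), np.int64(441), 7) [220 221 124  89 103 104 218]
220 (np.int64(317), np.int64(357), 5) [218 219 123  81 102 197 218]
240 (np.int64(313), np.int64(353), 6) [196 219 123  95 101 200 219]
260 (np.int64(309), np.int64(348), 5) [194 219 122 102 100 195 218]
280 (np.int64(304), np.int64(345), 8) [196 220 119 101 102 197 220]
```

```bash
python3 -m inch '[0,0,-0.005,0,0,0,-0.02,0,0,0,-0.06,0,0,0,-0.1,0,0,0,-0.14,0,0,0,-0.18,0,0,0,-0.2,0,0,0,-0.2,0]' 0.04;python3 -m inch '[0,0,0,0,0,0,0,0]'
cat > lid.py <<'E'
from h import *
import cv2,sys
np.set_printoptions(precision=4,suppress=True)
z=float(sys.argv[1]);s=bot.observe();m=bot.camera_model("wrist");im=bot.read_camera("wrist");cv2.imwrite(sys.argv[2],im[...,::-1])
g=im.astype(int);mx=g.max(2);sat=mx-g.min(2)
mask=((mx>75)&(mx<150)&(sat<14)).astype(np.uint8)*255
mask=cv2.morphologyEx(mask,cv2.MORPH_OPEN,np.ones((5,5)))
cs,_=cv2.findContours(mask,0,2)
for c in sorted(cs,key=cv2.contourArea)[::-1][:4]:
    w=np.array([onz("",*p,z,m)[:2] for p in c[:,0].astype(float)],np.float32)
    r=cv2.minAreaRect(w*1000);print(cv2.contourArea(c),cv2.boundingRect(c),r,cv2.contourArea(w*1000)/(r[1][0]*r[1][1]+1e-9),g[c[:,0,1],c[:,0,0]].mean(0))
print(s["tcp_pos"])
E
python3 lid.py .017 pics/w7.png
```

```text
time: 12.57
tcp_pos: [0.5608, -0.0079, 0.2606]
tcp_rot: [3.102, 0.465, 0.02]
ft_force: [1.2, -0.6, 0.2]
finger_gap: 0.47
grasp_force: 0.0
time: 12.73
tcp_pos: [0.5569, -0.0072, 0.2512]
tcp_rot: [-3.106, -0.465, 0.003]
ft_force: [-0.5, -0.2, -0.7]
finger_gap: 0.468
grasp_force: 0.0
22917.0 (242, 84, 162, 195) ((573.6250610351562, -6.7745819091796875), (157.37506103515625, 124.44132995605469), 5.581606864929199) 0.9290681900600062 [110.1093 106.9636 101.2186]
6126.0 (260, 279, 113, 153) ((410.50750732421875, -43.523338317871094), (186.16555786132812, 75.9889907836914), 0.3178572654724121) 0.4689158757026279 [97.8592 94.1831 87.0479]
1602.5 (394, 109, 65, 33) ((650.4376220703125, -76.49018096923828), (26.396162033081055, 54.843055725097656), 17.959636688232422) 0.7823355305834174 [98.   95.06 89.2 ]
1489.0 (577, 291, 60, 106) ((507.7756652832031, -316.1260681152344), (118.79706573486328, 28.868484497070312), 0.758634626865387) 0.47035053582765207 [82.5404 79.7172 71.8384]
[ 0.5569 -0.0072  0.2512]
```

Run:
```python
from h import *
import cv2
np.set_printoptions(precision=4,suppress=True)
m=bot.camera_model("wrist");im=cv2.imread("pics/w7.png")[...,::-1]
g=im.astype(int);mx=g.max(2);sat=mx-g.min(2)
mask=((mx>75)&(mx<150)&(sat<14)).astype(np.uint8)*255
mask=cv2.morphologyEx(mask,cv2.MORPH_OPEN,np.ones((5,5)))
c=max(cv2.findContours(mask,0,2)[0],key=cv2.contourArea)
M=np.zeros_like(mask);cv2.drawContours(M,[c],-1,255,-1)
for r in range(84,280,8):
    x=np.where(M[r])[0];a,b=[onz("",q,r,.017,m) for q in(x.min(),x.max())]
    print(r,x.min(),x.max(),(a*1000).round()[:2],(b*1000).round()[:2],round(1000*np.linalg.norm(a-b)),mx[r,x.min()+6:x.max():11])
```

```text
84 281 285 [646.  51.] [647.  48.] 3 []
92 269 295 [637.  59.] [643.  38.] 22 [105 105]
100 265 328 [629.  61.] [645.  10.] 53 [105 103 106 102 104 110]
108 263 365 [623.  61.] [648. -22.] 86 [105 104  98 104 104 105  88  87  88]
116 262 380 [616.  60.] [646. -36.] 100 [108 106 104 104 102 100  89  91  90  89  85]
124 261 381 [610.  59.] [640. -39.] 103 [103 105  98 101 101  96  88  89  86  87  86]
132 260 382 [603.  58.] [634. -42.] 105 [106 104 101 104 104  99  86  86  86  84  83]
140 258 403 [596.  58.] [633. -62.] 125 [104 104 102 102  98 101  77  87  85  83  83  83  86]
148 257 401 [589.  57.] [626. -62.] 125 [105  98 103 103 100  96  84  80  82  86  86  83  87]
156 256 400 [582.  56.] [619. -64.] 125 [101 101 101 101 101  97  85  58  85  83  82  85  87]
164 254 398 [575.  56.] [612. -65.] 126 [105 102 102  98  96 101  83  50  84  88  86  88  87]
172 253 395 [568.  55.] [605. -65.] 125 [103 102  99 102 100  97  85  60  80  86  84  83  84]
180 252 394 [561.  54.] [598. -66.] 126 [103 100  97  98  99  80  81  52  81  83  84  84  82]
188 251 392 [554.  53.] [591. -67.] 125 [103 101
[... 264 characters left out ...]
-69.] 125 [100 102 100 100  83  72  80  79  78  80  84  85  88]
220 245 384 [524.  51.] [561. -70.] 126 [ 99 101  98  98  83  80  82  80  78  79  82  86  87]
228 244 382 [517.  50.] [554. -70.] 126 [97 97 97 93 83 64 79 79 80 84 79 84]
236 243 380 [509.  49.] [546. -71.] 126 [101 100  98  83  81  60  79  79  78  79  81  83]
244 242 378 [502.  48.] [539. -72.] 125 [103 101  96  81  78  73  80  80  81  79  81  83]
252 242 375 [494.  46.] [530. -72.] 123 [100  99  92  80  81  81  80  79  81  78  80  81]
260 256 373 [491.  32.] [523. -73.] 109 [100  82  84  81  79  80  80  80  81  78  81]
268 297 372 [494.  -7.] [515. -74.] 70 [81 84 78 79 80 80 83]
276 338 358 [498. -46.] [503. -64.] 19 [83 80]
```

```bash
python3 -c "
from h import *
go([.571,-.006,.025],6)"
```

```text
shift [0.0148 0.0035 0.2253] turn 11.0 xang 17.0 rows 5.4
```

```bash
python3 -m inch '[0.008,0.002,0.035,5,0.014,0.003,0.07,11,0.014,0.003,0.11,11,0.014,0.003,0.15,11,0.014,0.003,0.18,11,0.014,0.003,0.2,11,0.014,0.003,0.213,11,0.014,0.003,0.22,11]'; python3 -m inch '[0,0,0.003,0,0,0,0.004,0,0,0,0.004,0]'; python3 -m inch '[0,0,0,0,0,0,0,0,0,0,0,0,0,0,0,0,0,0,0,0]' 0
```

```text
time: 13.45
tcp_pos: [0.5692, -0.0057, 0.0285]
tcp_rot: [-3.136, -0.165, 0.01]
ft_force: [-1.0, -0.7, -0.2]
finger_gap: 0.468
grasp_force: 0.0
time: 13.7
tcp_pos: [0.5729, -0.0063, 0.0295]
tcp_rot: [3.137, 0.166, 0.003]
ft_force: [0.1, -0.3, 0.0]
finger_gap: 0.472
grasp_force: 0.0
time: 14.12
tcp_pos: [0.5731, -0.0064, 0.03]
tcp_rot: [3.137, 0.166, 0.004]
ft_force: [-1.1, -1.2, 6.0]
finger_gap: 0.151
grasp_force: 61.0
```

```bash
python3 -m inch '[0,0,0,0,0,0,0,0,0,0,0.003,0,-0.001,0,0.006,0,-0.001,0,0.006,0,-0.001,0,0.006,0]' 0.035; python3 -m inch '[0,0,0,0,0,0,0,0,0,0,0,0,0,0,0,0,0,0,0,0]' 0; python3 -m inch '[0,0,-0.02,0,0,0,-0.06,0,0,0,-0.1,0,0,0,-0.14,0,0,0,-0.14,0,0,0,-0.14,0]'; python3 -c "
from h import *
go([.468,.188,.165],109.7)"
```

```text
time: 14.62
tcp_pos: [0.5702, -0.0061, 0.0215]
tcp_rot: [-3.137, -0.165, 0.003]
ft_force: [0.5, -0.3, 0.8]
finger_gap: 0.407
grasp_force: 0.0
time: 15.03
tcp_pos: [0.5711, -0.0062, 0.0224]
tcp_rot: [3.137, 0.166, 0.001]
ft_force: [-0.1, 0.1, 0.0]
finger_gap: 0.151
grasp_force: 59.5
time: 15.53
tcp_pos: [0.5729, -0.0066, 0.166]
tcp_rot: [3.135, 0.166, 0.011]
ft_force: [0.0, -0.6, -2.1]
finger_gap: 0.155
grasp_force: 59.5
shift [-0.0839 -0.2046 -0.    ] turn 76.3 xang 6.0 rows 5.3
```

```bash
python3 -m inch '[-0.014,-0.034,0,-5,-0.028,-0.068,0,-11,-0.042,-0.102,0,-18,-0.056,-0.136,0,-25,-0.07,-0.17,0,-32,-0.08,-0.195,0,-39,-0.084,-0.205,0,-46,-0.084,-0.205,0,-53]'; python3 -m inch '[0,0,0,-7,0,0,0,-14,0,0,0,-21,0,0,0,-28,0,0,0,-35,0,0,0,-42,0,0,0,-49,0,0,0,-51]';python3 -m inch '[0,0,0,0,0,0,0,0]'; python3 -c "
from h import *
go([.468,.188,.165],109.7)"
```

```text
time: 16.2
tcp_pos: [0.4625, 0.1907, 0.1595]
tcp_rot: [-2.724, -1.56, 0.008]
ft_force: [0.5, -0.2, -0.9]
finger_gap: 0.154
grasp_force: 59.5
time: 16.87
tcp_pos: [0.4641, 0.1884, 0.1596]
tcp_rot: [-1.793, -2.575, 0.006]
ft_force: [-0.5, 0.2, -0.7]
finger_gap: 0.158
grasp_force: 59.5
time: 17.03
tcp_pos: [0.4645, 0.1885, 0.1603]
tcp_rot: [-1.801, -2.571, 0.004]
ft_force: [0.1, -0.5, -0.8]
finger_gap: 0.152
grasp_force: 59.5
shift [-0.0017  0.0031 -0.0047] turn 0.3 xang 110.0 rows 0.1
```

```bash
python3 -m inch '[0,0.005,0.01,0,-0.001,0.005,0.03,0,-0.001,0.005,0.045,0,-0.001,0.005,0.055,0,-0.001,0.005,0.06,0,-0.001,0.005,0.06,0,-0.001,0.005,0.06,0]'
python3 - <<'E'
from h import *
import cv2
go([.469,.1895,.09],109.8)
im=bot.read_camera("scene");cv2.imwrite("pics/s8.png",im[...,::-1])
# colour profiles: lid (dark) lower boundary vs tub rim (pale green) on columns
mx=im.astype(int).max(2)
for c in range(245,360,6):
    col=mx[230:350,c];d=np.where(col<105)[0]+230
    print(c,d.min() if len(d) else None,''.join(chr(97+min(25,v//10)) for v in col[::2]))
E
```

```text
time: 17.62
tcp_pos: [0.471, 0.1896, 0.1023]
tcp_rot: [-1.801, -2.574, 0.0]
ft_force: [1.0, 0.1, -2.8]
finger_gap: 0.155
grasp_force: 59.5
shift [ 0.0006 -0.002   0.0123] turn 0.2 xang 110.0 rows 0.3
245 296 pppppppppppppppppprsuyyyyyqmmmmmmjlxxwwsouxooonoprrstuuvvwwx
251 298 pppppppppppppppppvpxyyyqmmmmmmmmmmiplmlllpuvoononoooopoppppq
257 299 ppoppppppppppppruuyxpmmmmmmmmlmmmmlhjllllmowsnoooonoopopoopo
263 267 npppppppppppppvqxnkklmmmmmmlmmjmmmmjgllllllpwpnoooooooopolko
269 230 cccciopppppprulkkkkklmmllmmmmmmkmmmmhillukjnummmmmmmmmmmmmil
275 230 bccccciyyyxlkkkkkkkkkmmmmmmmmmmllmmmmgjllskknrmmmmmmlmlmmmlg
281 230 ccccccceqkkkkkkkklhghhjjkkkjklmmjmmmmjglllrklppmmmmmmmmmmmml
287 230 cbbcccbccdiiiiiiimmmlhhhgfgfgglmmjlmmmihlmqkkmtmmmmmmnnnnmmm
293 230 ccccccbbbbbbbdkmlkigffffgffffgglmllmmmmgjmlkkknxvooooooonpqp
299 230 bcdemyyyyjfeeeffffffffefggghhhmmmmjmmmmkhlkkkklpxtnoooooooop
305 230 cccbbcccbbbcgggghhhhhjjggghmmmmmmmmlmmmmihnmmnnmpyrnoonooooo
311 230 bbcbcbbccbbccbccccbcefffhghghlkmmlllmmmmmgikkkklnpxonoooooop
317 238 mmlpebbbccckkkkeffffffffhghhhgggijmmmmmmmijkkklklpuvoooooono
323 231 nfccccccjxynkkkkkhfffffgghghgghghgmmmmmjgllllppppqnlllmmmmmm
329 230 cccccsyyyyywkkkkkffeffffghghgghghggijnonnppppomjkkkllkmmmmmm
335 230 dlxyyyyyyyyypkkkkhfffffffgghgghglonnpqqqpmlkmmmmmmmmmmmnopqq
341 257 yyyyyyyyyyyyxkkkkkffeffffgghnnnmlpppnllmmmmmmmmmmmmpqqqqqqpq
347 258 yyyyyyyyyyyyyrjgiffffffinonmmmlmmmnnmnnnnnnnnmlmmmnqqqqqqqqq
353 259 yyyyyyyyyyyyyymfffhvyyynmmmovvuuuuuwwwvwmmmmmmmmmmmpqqqqqqqq
359 None yyyyyyyyyyyyyyyyyyyyyyyyyyyyyyxwwwwwxwxwummmmmnnmmmmpqqqqqqq
```

```bash
python3 -m inch '[0,-0.001,0.003,0,0,-0.001,0.007,0,0,-0.001,0.009,0,0,-0.001,0.009,0]';python3 -m inch '[0,0,0.003,0,0,0,0.004,0,0,0,0.004,0]'; python3 -m inch '[0,0,0.003,0,0,0,0.003,0]'; python3 -c "
from h import *
go([.469,.1895,.0774],109.8);print(bot.observe()['moment'],bot.observe()['ft_force'])"
```

```text
time: 18.0
tcp_pos: [0.4701, 0.1894, 0.0935]
tcp_rot: [1.801, 2.574, 0.001]
ft_force: [0.2, 1.7, -0.0]
finger_gap: 0.158
grasp_force: 59.6
time: 18.25
tcp_pos: [0.4698, 0.1894, 0.0891]
tcp_rot: [-1.801, -2.574, -0.0]
ft_force: [-0.1, 0.4, -0.7]
finger_gap: 0.154
grasp_force: 59.7
time: 18.42
tcp_pos: [0.47, 0.1894, 0.0862]
tcp_rot: [1.801, 2.574, 0.001]
ft_force: [0.4, 0.5, 1.1]
finger_gap: 0.152
grasp_force: 59.8
shift [ 0.0005 -0.0009  0.0088] turn 0.2 xang 110.0 rows 0.2
[0.23256917 0.00856892 0.04945897] [0.43429344 0.50285194 1.09329164]
```

The rib is inside the mouth with almost no side force, so I'll carry on pressing.

```bash
python3 -m inch '[0,0,0.002,0,0,0,0.003,0,0,0,0.003,0]'; python3 -m inch '[0,0,0.002,0,0,0,0.003,0,0,0,0.003,0]';python3 -m inch '[0,0,0.001,0,0,0,0.002,0,0,0,0.002,0]'; python3 -c "
from h import *
print(bot.observe()['moment'],bot.observe()['ft_force'])"
```

```text
time: 18.67
tcp_pos: [0.4704, 0.1893, 0.0838]
tcp_rot: [1.801, 2.573, 0.001]
ft_force: [-0.4, 2.0, 2.1]
finger_gap: 0.151
grasp_force: 60.3
time: 18.92
tcp_pos: [0.4699, 0.1893, 0.0799]
tcp_rot: [-1.801, -2.574, -0.001]
ft_force: [0.6, 2.5, -0.4]
finger_gap: 0.154
grasp_force: 59.8
time: 19.17
tcp_pos: [0.4696, 0.1896, 0.078]
tcp_rot: [-1.801, -2.573, -0.0]
ft_force: [-0.1, 3.9, 1.1]
finger_gap: 0.152
grasp_force: 60.1
[ 0.65837544  0.0862363  -0.00624035] [-0.10788812  3.90546397  1.05047506]
```

```bash
python3 -m inch '[0,0,0.001,0,0,0,0.002,0,0,0,0.002,0]'; python3 -m inch '[0,0,0.001,0,0,0,0.002,0,0,0,0.002,0]';python3 -c "
from h import *
print(bot.observe()['moment'],bot.observe()['ft_force'])"
```

```text
time: 19.42
tcp_pos: [0.4696, 0.1897, 0.0773]
tcp_rot: [-1.8, -2.573, 0.0]
ft_force: [-4.6, 3.4, 8.1]
finger_gap: 0.151
grasp_force: 60.9
time: 19.67
tcp_pos: [0.4696, 0.1897, 0.0772]
tcp_rot: [-1.799, -2.572, 0.003]
ft_force: [-10.3, 2.8, 19.0]
finger_gap: 0.155
grasp_force: 62.5
[ 0.36063083  1.48911532 -0.0881133 ] [-10.30170522   2.77919962  19.03505757]
```

```bash
python3 -m inch '[0,-0.001,0,0,0,-0.002,0.001,0,0,-0.002,0.001,0]'; python3 -m inch '[0.001,0,0.001,0,0.001,0,0.002,0,0.001,0,0.002,0]';python3 -c "
from h import *
print(bot.observe()['moment'],bot.observe()['ft_force'])"
```

```text
time: 19.92
tcp_pos: [0.4697, 0.1897, 0.0772]
tcp_rot: [1.801, 2.573, 0.005]
ft_force: [-6.1, 5.4, 19.1]
finger_gap: 0.154
grasp_force: 62.4
time: 20.17
tcp_pos: [0.4697, 0.1897, 0.0772]
tcp_rot: [1.799, 2.573, 0.0]
ft_force: [-11.5, -0.2, 30.3]
finger_gap: 0.153
grasp_force: 64.1
[-0.1045204   1.85346472 -0.09785723] [-11.52845442  -0.17171768  30.28030851]
```

```bash
python3 -m inch '[0,0.001,-0.002,0,0,0.001,-0.004,0,0,0.001,-0.005,0,0,0.001,-0.006,0,0,0.001,-0.006,0]'; python3 -m inch '[0,0,0,0,0,0,0,0,0,0,0,0,0,0,0,0]' 0.03; python3 -m inch '[0,0,-0.02,0,0,0,-0.06,0,0,0,-0.1,0,0,0,-0.14,0,0,0,-0.16,0,0,0,-0.16,0,0,0,-0.16,0]'; python3 lid.py .072 pics/w9.png
```

```text
time: 20.58
tcp_pos: [0.4688, 0.1896, 0.0773]
tcp_rot: [1.8, 2.574, -0.0]
ft_force: [0.7, 0.9, 4.3]
finger_gap: 0.156
grasp_force: 60.2
time: 20.92
tcp_pos: [0.468, 0.1895, 0.0766]
tcp_rot: [-1.8, -2.573, 0.002]
ft_force: [-0.2, 0.1, 0.1]
finger_gap: 0.353
grasp_force: 0.0
time: 21.5
tcp_pos: [0.4693, 0.1898, 0.2387]
tcp_rot: [1.8, 2.572, 0.003]
ft_force: [-0.1, 1.1, -0.2]
finger_gap: 0.354
grasp_force: 0.0
27761.0 (226, 109, 176, 216) ((466.06243896484375, 185.77166748046875), (130.2086181640625, 163.8985595703125), 19.881689071655273) 0.7268320853563763 [95.5633 93.1596 88.741 ]
12383.0 (477, 194, 163, 180) ((655.7911987304688, 205.0403289794922), (147.31985473632812, 70.27137756347656), 85.46405792236328) 0.7723840309869123 [103.0767 100.6814  92.59  ]
5080.0 (505, 90, 135, 77) ((618.5059814453125, 318.1421813964844), (107.59001159667969, 40.88390350341797), 8.187527656555176) 0.5578895335624283 [92.1714 94.3314 92.6914]
859.0 (90, 213, 29, 83) ((328.8442077636719, 109.09664916992188), (14.339859008789062, 70.9411849975586), 0.21784400939941406) 0.5062190069957562 [104.7822 101.8416  94.3762]
[0.4693 0.1898 0.2387]
```

The lid covers the tub. I'll touch each end with the shut fingertips, which checks that it is level and presses the clips home.

```bash
python3 -m inch '[0.03,0,0.02,0,0.061,0,0.05,0,0.061,0,0.09,0,0.061,0,0.125,0,0.061,0,0.145,0,0.061,0,0.152,0,0.061,0,0.155,0,0.061,0,0.155,0]' 0; python3 -m inch '[0,0,0.005,0,0,0,0.009,0,0,0,0.011,0,0,0,0.011,0]';python3 -c "
from h import *
go([.469,.1895,.072],109.8);print(bot.observe()['ft_force'])"
```

```text
time: 22.22
tcp_pos: [0.4472, 0.2468, 0.0813]
tcp_rot: [-1.8, -2.573, 0.003]
ft_force: [0.2, -0.3, 0.1]
finger_gap: -0.002
grasp_force: 0.0
time: 22.55
tcp_pos: [0.449, 0.2474, 0.0735]
tcp_rot: [1.8, 2.573, 0.002]
ft_force: [-1.4, -0.8, 6.4]
finger_gap: -0.003
grasp_force: 2.9
shift [-0.0612 -0.001   0.0015] turn 0.2 xang 110.0 rows 1.5
[-1.44340408 -0.80615582  6.38020237]
```

Contact came at 0.0735 with 6 N. I'll press harder and watch the height.

```bash
python3 -m inch '[0,0,0.002,0,0,0,0.003,0,0,0,0.003,0]';python3 -m inch '[0,0,0.002,0,0,0,0.003,0,0,0,0.003,0]'; python3 -m inch '[0,0,-0.006,0,0,0,-0.015,0,0,0,-0.04,0,0,0,-0.06,0,-0.03,0,-0.06,0,-0.07,0,-0.06,0,-0.11,0,-0.06,0,-0.122,0,-0.06,0]'; python3 -m inch '[0,0,0.02,0,0,0,0.035,0,0,0,0.045,0,0,0,0.05,0,0,0,0.05,0]';python3 -m inch '[0,0,0.004,0,0,0,0.006,0,0,0,0.006,0]'
```

```text
time: 22.8
tcp_pos: [0.4492, 0.2474, 0.0732]
tcp_rot: [1.8, 2.574, 0.0]
ft_force: [-8.2, -4.2, 20.2]
finger_gap: -0.006
grasp_force: 10.3
time: 23.05
tcp_pos: [0.4493, 0.2475, 0.0729]
tcp_rot: [1.8, 2.575, -0.002]
ft_force: [-15.1, -5.6, 36.0]
finger_gap: -0.003
grasp_force: 17.8
time: 23.72
tcp_pos: [0.4915, 0.129, 0.1265]
tcp_rot: [1.803, 2.569, 0.001]
ft_force: [-0.6, 0.6, -0.5]
finger_gap: 0.003
grasp_force: 0.0
time: 24.13
tcp_pos: [0.489, 0.1327, 0.0745]
tcp_rot: [-1.8, -2.573, 0.002]
ft_force: [0.1, 0.2, -0.6]
finger_gap: -0.003
grasp_force: 0.0
time: 24.38
tcp_pos: [0.4905, 0.133, 0.0733]
tcp_rot: [-1.799, -2.575, 0.001]
ft_force: [-7.6, -1.7, 17.5]
finger_gap: -0.003
grasp_force: 8.5
```

```bash
python3 -m inch '[0,0,0.003,0,0,0,0.004,0,0,0,0.004,0]'; python3 -m inch '[0,0,-0.006,0,0,0,-0.02,0,0,0,-0.05,0,0,0,-0.07,0,0.03,0,-0.07,0,0.061,0,-0.07,0,0.061,0,-0.07,0,0.061,0,-0.07,0]' 0.035; python3 -c "
from h import *
go([.469,.1895,.0774],109.8)"
```

```text
time: 24.63
tcp_pos: [0.4908, 0.133, 0.0729]
tcp_rot: [-1.797, -2.575, 0.003]
ft_force: [-16.7, -2.2, 36.8]
finger_gap: 0.004
grasp_force: 18.5
time: 25.3
tcp_pos: [0.4685, 0.1912, 0.1361]
tcp_rot: [1.796, 2.576, 0.002]
ft_force: [-0.2, 0.8, -0.8]
finger_gap: 0.407
grasp_force: 0.0
shift [-0.0017 -0.0002  0.0587] turn 0.4 xang 110.2 rows 1.4
```

Next is a gentle lift test on the handle to see whether the clips hold.

```bash
python3 -m inch '[0,0,0.025,0,0,0,0.045,0,0,0,0.055,0,0,0,0.059,0,0,0,0.059,0,0,0,0.059,0]'; python3 -m inch '[0,0,0,0,0,0,0,0,0,0,0,0,0,0,0,0,0,0,0,0]' 0; python3 -m inch '[0,0,-0.001,0,0,0,-0.002,0,0,0,-0.002,0]'; python3 -m inch '[0,0,-0.001,0,0,0,-0.001,0]'
```

```text
time: 25.8
tcp_pos: [0.4694, 0.1896, 0.077]
tcp_rot: [1.801, 2.573, 0.001]
ft_force: [0.1, 0.5, 0.8]
finger_gap: 0.409
grasp_force: 0.0
time: 26.22
tcp_pos: [0.4698, 0.19, 0.0778]
tcp_rot: [1.8, 2.572, 0.003]
ft_force: [0.2, -0.1, 6.6]
finger_gap: 0.152
grasp_force: 61.7
time: 26.47
tcp_pos: [0.468, 0.1898, 0.0778]
tcp_rot: [-1.8, -2.573, 0.001]
ft_force: [-0.3, -0.6, 0.4]
finger_gap: 0.152
grasp_force: 60.9
time: 26.63
tcp_pos: [0.4679, 0.1897, 0.0786]
tcp_rot: [-1.8, -2.573, 0.002]
ft_force: [0.3, -0.1, -2.7]
finger_gap: 0.156
grasp_force: 60.6
```

```bash
python3 -m inch '[0,0,-0.001,0,0,0,-0.001,0,0,0,-0.001,0]'; python3 -m inch '[0,0,-0.001,0,0,0,-0.001,0,0,0,-0.001,0]'
```

```text
time: 26.88
tcp_pos: [0.4677, 0.1897, 0.0788]
tcp_rot: [-1.8, -2.573, 0.002]
ft_force: [2.4, 1.8, -11.8]
finger_gap: 0.155
grasp_force: 59.3
time: 27.13
tcp_pos: [0.4676, 0.1896, 0.0788]
tcp_rot: [-1.801, -2.573, 0.001]
ft_force: [5.6, 2.3, -18.6]
finger_gap: 0.156
grasp_force: 59.3
```

The lid rises 1 mm and then holds against 18 N. I'll check the moment to see that both clips carry it, then press it back, release and retreat.

```bash
python3 -c "
from h import *
s=bot.observe();R=Ro.from_rotvec(s['tcp_rot']).as_matrix();print('tool moment',R.T@s['moment'],R.T@s['ft_force'])"; python3 -m inch '[0,0,0.003,0,0,0,0.006,0,0,0,0.008,0,0,0,0.01,0,0,0,0.01,0]'; python3 -m inch '[0,0,-0.003,0,0,0,-0.005,0,0,0,-0.005,0]'; python3 -m inch '[0,0,0,0,0,0,0,0,0,0,0,0,0,0,0,0]' 0.03; python3 -m inch '[0,0,-0.02,0,0,0,-0.06,0,0,0,-0.1,0,0,0,-0.14,0,0,0,-0.16,0,0,0,-0.16,0,0,0,-0.16,0]'
```

```text
tool moment [-1.02996404 -0.09214622 -0.00949991] [ 0.2440493   6.08766466 18.5677124 ]
time: 27.55
tcp_pos: [0.4684, 0.1897, 0.0777]
tcp_rot: [-1.798, -2.572, 0.008]
ft_force: [-19.2, -4.1, 29.8]
finger_gap: 0.153
grasp_force: 66.3
time: 27.8
tcp_pos: [0.4697, 0.19, 0.0778]
tcp_rot: [1.8, 2.573, 0.003]
ft_force: [0.5, 0.2, 0.5]
finger_gap: 0.152
grasp_force: 62.2
time: 28.13
tcp_pos: [0.4687, 0.1898, 0.0762]
tcp_rot: [-1.801, -2.574, 0.0]
ft_force: [0.3, 0.5, 0.1]
finger_gap: 0.353
grasp_force: 0.0
time: 28.72
tcp_pos: [0.4695, 0.19, 0.2379]
tcp_rot: [1.8, 2.572, 0.004]
ft_force: [-0.5, -0.2, -0.9]
finger_gap: 0.349
grasp_force: 0.0
```

The moment across the lid is about 0, so both clips hold equally. I'll hand the job in.

```bash
python3 -c "
from plant import bot
print(bot.close_job())"
```

```text
the job is handed in; nothing more can be done
None
```

Job handed in at about 28.7 s: the wide electrode head stands in the tub and the lid is on, both ends within 0.1 mm of each other and both clips holding against an 18 N pull; one press while levelling the lid on the worktop reached 79 N at the wrist (limit 120 N).

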